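# Load a hook carrier into the bench rail

## Task

Pick up the red hook carrier, set its foot on the loading tongue of the aluminium rail and slide it in through the open end, on along the channel, until its tail has passed the spring latch and the carrier stays locked against the sprung plunger when you let go. The stop unit is clamped at a place you have to find by feel: push gently, never ram the carrier, and leave the mug, spray can, remote control and screwdriver where they are.

Things in the scene. Friction and masses are not known exactly. Their poses are not given: they have to be found in the camera images.
- rail: Fixed aluminium C-channel on a dark base plate (80 x 250 x 8 mm). Origin under the plate's middle on the bench, z up, y along the rail to its open end. Roofed from y -100 (closed cap) to +100 mm (mouth). A yellow stop unit (with latch and plunger, no higher than the rail) is clamped at an unmeasured place: the carrier is home with its foot centre somewhere between y -60 and +10 mm.
- mouth (a point): Centre of the open mouth on the channel floor, 45 mm above the bench; axes as the rail. From here the bare floor runs on 50 mm to +y as a flat loading tongue 38 mm wide. Inside, the channel is 28 mm wide and 11.5 mm high, with a 14 mm slot along its top for the carrier's neck; rail 38 mm wide, its top 61.5 mm above the bench.
- grip (a point): Centre of the loose carrier's red grip block, 47 mm above the foot's underside: 22 mm (x) x 26 mm (y) x 34 mm high. z up, y along the foot; a 6 mm steel hook sticks out 57 mm to -x at mid height, so grip along y. About 150 g; it starts standing on the bench. Either way round fits the rail.
- foot (a point): Centre of the underside of the carrier's flat steel foot, axes as grip. Foot 26 mm wide (x), 40 mm long (y), 10 mm thick, ends fully rounded (radius 13 mm). Above it a black neck 10 x 20 mm up to the grip block, which begins 30 mm above the underside.
- latch (a joint): Spring latch in the channel floor, ramped on the mouth side, square behind. 0 = up (4.5 mm proud), grows to about 0.004 m as the foot presses it down (1 to 2.5 N of spring; some 2 to 6 N of push along the rail to ride over it). It is met about 40 to 50 mm before home and springs up again behind the foot's tail.
- plunger (a joint): Orange spring plunger beyond the latch, facing the mouth. 0 = out, grows (m) as the foot pushes it in; 2 to 4 N of spring. The foot's tail clears the latch when it is about 0.0035 in; it bottoms hard at 0.008 and must not be rammed there: 10 N of push along the rail is enough for the whole job, 20 N on the plunger damages it.
- mug: White mug, 80 mm wide, 90 mm tall, on the bench; origin at the centre of its underside. To be left alone.
- can: Spray can, 54 mm wide, about 150 mm tall, upright; origin at its underside. To be left alone.
- remote: Black remote control, 45 x 170 x 20 mm, lying flat; origin at its underside. To be left alone.
- screwdriver: Green screwdriver lying on the bench; to be left alone.
Mind the look-alikes: they are no part of the job. There is more than one size of the part that bears grip; the job needs the largest.

How it is judged:
On the way:
1. the carrier's foot has entered the open mouth, its centre 10 to 40 mm inside, flat in the channel (y of foot in the frame of mouth between -0.04 and -0.01 m and x of foot in the frame of mouth between -0.004 and 0.004 m and z of foot in the frame of mouth between -0.003 and 0.004 m), for 0.05 s.
At the end, for the whole second after the job is handed in: Foot in the channel (within 4 mm of its middle and floor, upright within 0.12 rad, 80 mm or more inside the mouth), latch sprung up behind it (under 1.2 mm down), plunger held in over 1.5 mm, carrier let go and at rest (value of joint latch below 0.0012 m and value of joint plunger above 0.0015 m and y of foot in the frame of mouth below -0.08 m and x of foot in the frame of mouth between -0.004 and 0.004 m and z of foot in the frame of mouth between -0.003 and 0.004 m and angle between foot's own z axis and vertical below 0.12 rad and linear speed of carrier below 0.02 m/s); the robot touches nothing.
It fails at once if the carrier rams the plunger at its hard stop with more than 20 N (contact force between carrier and plunger above 20 N).
It fails at once if the carrier is pressed against the rail, its latch, plunger or stop with more than 35 N (contact force between carrier and rail above 35 N).
It fails at once if the mug, spray can, remote control or screwdriver is moved more than 20 mm (distance of any of mug, can, remote, screwdriver from where it was at the start of the episode above 0.02 m).
It also fails if it takes over 58 s, if anything falls off the work surface, if the arm or the gripper's body presses on something with over 40 N, if the wrist force passes 120 N, or if a joint passes its speed limit or range.

## Robot

A 6-joint arm with a two-finger parallel gripper is mounted at the origin on the work surface. World frame = base frame: x ahead of the robot, y to its left, z up, the work surface at z = 0. Lengths are in m, angles in rad, forces in N, time in s.
With the tool pointing down it reaches from about 0.425 to 0.95 m from the base axis. Payload 14.7 kg.
Tool frame: the origin (TCP) lies at the very end of the fingers, on their centre line; the grasp point (between the pads) lies 19 mm behind it; y points along the fingers, x is the direction in which the jaws open and shut, and the axes are right-handed (so a half turn about y gives the same grasp; the last joint's range is limited). The gripper opens to 85 mm and grips with 20 to 120 N. Pads are 22 mm wide; open, the fingers measure 114 mm over their backs; the gripper's body (76 mm by 85 mm) begins 54 mm behind the grasp point. The pads swing forward as they close: fully open they stand 13 mm farther back than shut.
Start: joints at [1.245, 0.48, 1.596, -0, 1.065, -0.047], TCP at [0.179, 0.625, 0.231] pointing down, gripper open.
Joint ranges: [-2.75, 2.75], [-0.82, 2.05], [0.23, 2.67], [-1.56, 4.7], [0.09, 2.69], [-2.92, 2.92]. Speed limits (rad/s): [1.89, 1.89, 2.39, 3.01, 3.01, 3.01].

## Interface

Orientations are given as a unit quaternion [w, x, y, z].
In Python, from station import observe, read_camera, get_calibration, hand_in, regions_of gives the robot as it stands. The module is installed in compiled form; this text tells all that it offers.
- The arm moves only by the shell command python3 -m crank 'ROWS' [FORCE]. ROWS is JSON, one flat list of numbers, 7 for each row, row after row: the opening, from 0 (shut) to 1 (fully open), then the shift along the world's x, y, z in mm, then the turn, a rotation vector about the world's x, y, z in degrees. In form: [jaw, dx, dy, dz, rx, ry, rz, jaw, dx, dy, dz, rx, ry, rz, ...]. A call has 1 to 12 rows; each row shifts and turns the commanded pose from where the row before left it; what a row does not reach is not made up. A row lasts 1/12 s, in which the tool goes at most 41.7 mm and 7.16 degrees, less where a joint would pass 70% of its speed; a pose out of reach is approached as far as the arm can. A call with a gripper value outside its range is refused whole. The fingers move at their own pace and stop on an object; FORCE is the grip in N (left out, the last holds). Time passes only in rows, so rows that do not move let the fingers close. It gives the time, the measured TCP pose, the force and the opening at its end, in the units of the state.
- observe(): the state, without advancing time (a new reading comes with each control period).
- read_camera(name): name is "side" or "top"; returns (picture, depth): 384x512x3 uint8, blue, green, red; 384x512 float32, m along the optical axis (not along the pixel's ray), 0 where there is no reading.
- get_calibration(name): a dict with "fov_y" (degrees; the focal length in pixels is half the picture's height over the tangent of half this angle, whatever the lens; pixels are square), "cx", "cy" (the principal point, pixels), "D" ([k1, k2, p1, p2, k3] as OpenCV has them; the pictures are not rectified), "xyz" and "rotation" of the camera in the world. Camera axes: x right, y down, z forward; pixel columns grow to the right and rows downward; lengths in m; the calibration is good to about 2 mm. A picture is of the moment at which its call begins. get_calibration takes no time and is no camera call.
- hand_in(): hands the job in, once; it reports no verdict.
Trained networks look in the newest picture that a camera, given by its name, has taken for a name from the list of things; names that differ only in an ending like _2 or _b are one class to them, and where a whole thing is asked for, a point or a joint stands for the part that bears it (a point fixed in the world has none). Each returns a list of dicts, best first, with "confidence" (0 to 1); they miss things now and then, are a little off and sometimes report something else, mostly with a low value. They report only what shows in the picture. A call takes as long as a camera call. They do not tell look-alikes from the thing itself.
- regions_of(label, camera): "mask" (384x512 bool, what is visible of it) and "pixel" ([column, row] in pixels, amid what is visible of it).
The state is a dict: "clock": time; "qpos": joint angles; "qd": joint speeds; "joint_torque": joint torques, N m; "eef_pos": TCP position; "tcp_rot": TCP orientation; "contact_force": force on the tool from outside, world axes, zero at the start; "wrist_torque": the same for the moment, N m; "opening": finger opening in m.
Only numpy, scipy, OpenCV 4.12 (cv2) and the standard library are available. Lean on these libraries where they do the work, as an engineer would, in place of code of your own. Each camera call takes 0.05 s, during which the arm holds its last target. There are 200 camera calls.

## Working session

There is one attempt and no reset: what is moved stays moved. The work goes in short steps, Python scripts to look and compute and a shell command to move; the robot and the scene stay as the last step left them, time stands still between calls to the robot, and variables do not carry over. Pictures are saved under pics/ and viewed, about 8 in all and at most 12, crops included, and the job is handed in when it is done.

```bash
mkdir -p pics
cat > h.py <<'E'
import numpy as np, cv2
from station import *
def cal(n):
    c=get_calibration(n); f=192/np.tan(np.radians(c["fov_y"])/2)
    K=np.array([[f,0,c["cx"]],[0,f,c["cy"]],[0,0,1]]); R=np.array(c["rotation"])
    if R.size==4:
        from scipy.spatial.transform import Rotation as Ro
        R=Ro.from_quat(np.roll(R.ravel(),-1)).as_matrix()
    return K,np.array(c["D"],float),R.reshape(3,3),np.array(c["xyz"])
def cloud(n,depth):
    K,D,R,t=cal(n)
    v,u=np.mgrid[0:384,0:512]
    p=cv2.undistortPoints(np.stack([u,v],-1).reshape(-1,1,2).astype(np.float64),K,D).reshape(384,512,2)
    P=np.dstack([p*depth[...,None],depth])
    W=P@R.T+t; W[depth<=0]=np.nan
    return W
E
python3 - <<'E'
from h import *
s=observe();print(s)
for n in("top","side"):
    print(n,get_calibration(n))
    im,d=read_camera(n);cv2.imwrite(f"pics/{n}0.png",im);W=cloud(n,d);np.savez(f"{n}0.npz",W=W,im=im)
    for l in("rail","grip","latch","plunger","mug","can","remote","screwdriver"):
        for r in regions_of(l,n)[:4]:
            m=r["mask"];w=W[m];w=w[~np.isnan(w[:,0])]
            print(n,l,round(r["confidence"],2),np.round(r["pixel"]),m.sum(),np.round(np.nanmedian(w,0),3) if len(w) else None,np.round(np.percentile(w,98,axis=0),3) if len(w) else None)
E
```

```text
{'clock': 0.0, 'qpos': array([ 1.24540824e+00,  4.80836000e-01,  1.59685788e+00, -1.07001075e-05,
        1.06509186e+00, -4.66008800e-02]), 'qd': array([ 0.00018343, -0.00028841,  0.00211746, -0.00079903, -0.00036728,
       -0.00133269]), 'joint_torque': array([ 1.23050257e-03, -9.50647616e+01, -4.30176044e+01, -3.53488349e-05,
        1.24667224e-02, -2.06229078e-05]), 'eef_pos': array([0.17872865, 0.62452721, 0.23067564]), 'tcp_rot': array([-0.56437962,  0.56486103,  0.42533387, -0.42602671]), 'contact_force': array([ 0.14865555,  0.66658169, -0.25136906]), 'wrist_torque': array([ 0.02497946, -0.01175935, -0.0458614 ]), 'opening': 0.08523114738330834}
top {'fov_y': 54.25114953440318, 'cx': 257.10845601576506, 'cy': 193.8517938062351, 'D': array([-0.12608398,  0.        ,  0.        ,  0.        ,  0.        ]), 'xyz': array([0.45342425, 0.04424084, 1.00343526]), 'rotation': array([ 0.04038226, -0.70043927,  0.71193485, -0.03004778])}
top rail 0.89 [291. 178.] 2700 [ 0.593 -0.045  0.044] [0.639 0.075 0.063]
top grip 0.71 [194. 185.] 190 [0.575 0.22  0.054] [0.591 0.235 0.066]
top 
[... 766 characters left out ...]
4,  0.94101159, -0.33550867])}
side rail 0.6 [230. 177.] 3050 [ 0.593 -0.018  0.045] [0.64  0.084 0.063]
side grip 0.84 [279. 242.] 266 [0.488 0.145 0.037] [0.501 0.164 0.051]
side grip 0.67 [228. 272.] 450 [0.576 0.23  0.05 ] [0.589 0.241 0.066]
side grip 0.58 [253. 314.] 330 [0.524 0.294 0.038] [0.537 0.325 0.051]
side mug 0.75 [134. 260.] 2664 [0.75  0.223 0.054] [0.785 0.288 0.091]
side can 0.66 [184. 104.] 1350 [ 0.725 -0.169  0.097] [ 0.755 -0.162  0.152]
side remote 0.61 [324. 178.] 1329 [ 0.383 -0.043  0.02 ] [0.408 0.029 0.023]
side remote 0.35 [185. 107.] 1350 [ 0.725 -0.169  0.097] [ 0.755 -0.162  0.152]
side screwdriver 0.84 [150. 180.] 630 [0.779 0.004 0.02 ] [0.835 0.015 0.027]
```

Run:
```python
from h import *
T=np.load("top0.npz");S=np.load("side0.npz")
a=cv2.resize(T["im"][90:290,140:390],None,fx=3,fy=3,interpolation=2);cv2.imwrite("pics/topc.png",a)
b=cv2.resize(S["im"][110:340,110:360],None,fx=2.6,fy=2.6,interpolation=2);cv2.imwrite("pics/sidec.png",b)
# rail: points in height bands
for n,D in(("top",T),("side",S)):
    W=D["W"];x,y,z=W[...,0],W[...,1],W[...,2]
    box=(x>.5)&(x<.69)&(y>-.2)&(y<.13)
    for lo,hi in((.003,.014),(.038,.051),(.056,.068)):
        m=box&(z>lo)&(z<hi);p=W[m]
        r=cv2.minAreaRect((p[:,:2]*1000).astype(np.float32));print(n,lo,m.sum(),np.round(r[0],1),np.round(r[1],1),round(r[2],1),np.round(np.median(p[:,2]),4))
    for gx,gy in((.575,.225),):
        m=(abs(x-gx)<.09)&(abs(y-gy)<.05)&(z>.003)&(z<.09)
        for lo,hi in((.003,.02),(.04,.056),(.057,.075)):
            p=W[m&(z>lo)&(z<hi)]
            if len(p)>5:
                r=cv2.minAreaRect((p[:,:2]*1000).astype(np.float32));print(n,"carrier",lo,len(p),np.round(r[0],1),np.round(r[1],1),round(r[2],1),np.round(np.median(p,0),4))
```

```text
top 0.003 1244 [594.9 -32.7] [187.2 321. ] 0.2 0.0068
top 0.038 689 [595.3 -36.4] [249.7  60.3] 87.2 0.0442
top 0.056 862 [598.5 -63.4] [202.7  59.9] 84.7 0.06
top carrier 0.003 70 [575.6 224.6] [ 88.3 186.2] 84.7 [0.5741 0.2108 0.0066]
top carrier 0.04 47 [563.8 223.9] [22.2 57.6] 68.2 [0.5589 0.2229 0.0491]
top carrier 0.057 96 [557.7 221.2] [25.3 66.7] 88.8 [0.5784 0.2224 0.0632]
side 0.003 1385 [596.4 -35.3] [323.8 184.8] 89.6 0.0082
side 0.038 799 [605.2 -36.7] [253.1  66.4] 81.5 0.0454
side 0.056 867 [595.5 -62.6] [206.2  60.9] 83.6 0.061
side carrier 0.003 166 [582.3 218.5] [ 77.2 162. ] 86.8 [0.5768 0.2325 0.0096]
side carrier 0.04 122 [561.4 225.9] [57.1 17.8] 10.0 [0.5647 0.2282 0.0495]
side carrier 0.057 203 [555.2 225. ] [27.4 67.4] 85.5 [0.5765 0.2257 0.0638]
```

View pics/topc.png

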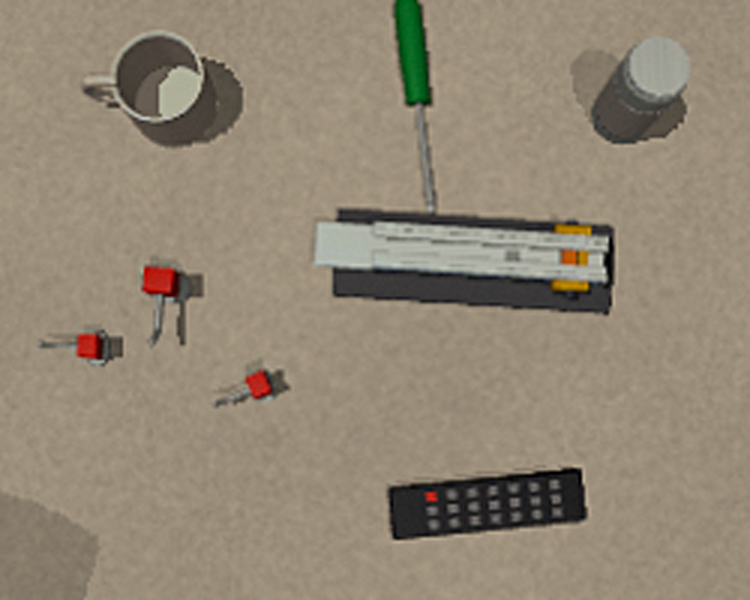

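View pics/sidec.png

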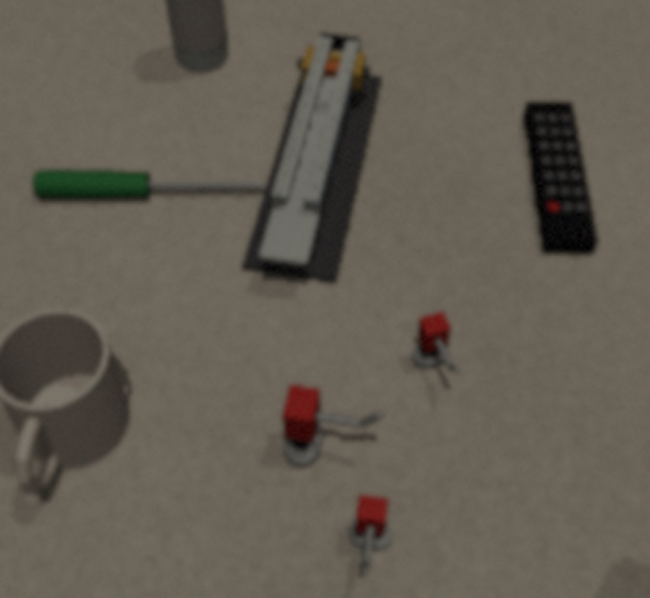

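```bash
cat >> h.py <<'E'
def railfit(W,ymin=-.14,ymax=.03):
    x,y,z=W[...,0],W[...,1],W[...,2]
    m=(x>.55)&(x<.65)&(y>-.2)&(y<.1)&(z>.056)&(z<.068)
    c=[];
    for y0 in np.arange(ymin,ymax,.006):
        p=W[m&(abs(y-y0)<.004)]
        if len(p)>6: c.append((y0,(p[:,0].min()+p[:,0].max())/2,np.ptp(p[:,0])))
    c=np.array(c);k=np.polyfit(c[:,0],c[:,1],1)
    r=c[:,1]-np.polyval(k,c[:,0]);g=abs(r)<2*r.std()+1e-4;k=np.polyfit(c[g,0],c[g,1],1)
    return k,r.std(),np.median(c[:,2]),W[m]
def carrier(W,im,near,rad=.04):
    h=im.astype(int);m=(h[...,2]>110)&(h[...,2]>2*h[...,1])&(np.hypot(W[...,0]-near[0],W[...,1]-near[1])<rad)
    p=W[m]; return m,p
E
python3 - <<'E'
from h import *
for n in("top","side"):
    D=np.load(n+"0.npz");W=D["W"];im=D["im"]
    k,s,w,P=railfit(W);print(n,"x=%.4f*y+%.4f"%tuple(k),s,w,"yaw deg",np.degrees(np.arctan(-k[0])))
    u=np.array([k[0],1])/np.hypot(k[0],1)
    a=(P[:,:2]@u);print(" roof along",np.percentile(a,[.5,2,98,99.5]))
    x,y,z=W[...,0],W[...,1],W[...,2]
    t=W[(abs(x-np.polyval(k,y))<.017)&(z>.035)&(z<.054)&(y>.03)&(y<.13)]
    a=t[:,:2]@u;print(" tongue",len(t),np.percentile(a,[1,99]),np.median(t[:,2]),"x off edges",np.percentile(t[:,0]-np.polyval(k,t[:,1]),[1,50,99]))
    # orange / yellow
    h=im.astype(int);B,G,R=h[...,0],h[...,1],h[...,2]
    ym=(R>1.8*B)&(G>.4*R)&(abs(x-.6)<.06)&(y<0)&(y>-.2)&(R>70)
    om=ym&(G<.62*R)
    for q,mm in(("orange",om),("yellow",ym&~om)):
        p=W[mm];a=p[:,:2]@u;print(" ",q,mm.sum(),np.round(np.percentile(a,[5,50,95]),4) if len(p) else'')
    for near in((.576,.222),(.488,.14),(.524,.288)):
        m,p=carrier(W,im,near)
        for lo,hi in((0,.1),(.06 if near[0]>.55 else .046,.1)):
            q=p[(p[:,2]>lo)&(p[:,2]<hi)]
            if len(q)<6: continue
            r=cv2.minAreaRect((q[:,:2]*1000).astype(np.float32))
            print(" car",near,len(q),np.round(r[0],1),np.round(r[1],1),round(r[2],1),"z98",np.round(np.percentile(q[:,2],[2,98]),4))
    # hook: non-red points at mid height near -x
    q=W[(x<.565)&(x>.50)&(abs(y-.225)<.03)&(z>.03)&(z<.075)]
    if len(q)>5: 
        kk=np.polyfit(q[:,0],q[:,1],1);print(" hook",len(q),kk,q[:,0].min())
E
```

```text
top x=0.0860*y+0.6035 0.0008662972222193184 0.03838083382975854 yaw deg -4.914467159911514
 roof along [-0.11174287 -0.10965567  0.08499625  0.08890947]
 tongue 263 [0.08312644 0.13918188] 0.044177496992301446 x off edges [-0.01627128 -0.00033258  0.0166232 ]
  orange 25 [-0.084  -0.0765 -0.071 ]
  yellow 98 [-0.0924 -0.081  -0.064 ]
 car (0.576, 0.222) 84 [578.6 221.3] [24.3 20.2] 88.5 z98 [0.0498 0.0662]
 car (0.576, 0.222) 76 [579.4 221.3] [24.2 18.6] 89.4 z98 [0.0607 0.0663]
 car (0.488, 0.14) 47 [489.4 138.3] [18.4 15.9] 25.7 z98 [0.0446 0.0516]
 car (0.488, 0.14) 43 [489.4 138.3] [18.4 15.9] 25.7 z98 [0.0464 0.0517]
 car (0.524, 0.288) 46 [525.4 286.9] [18.6 13.7] 0.0 z98 [0.0455 0.0515]
 car (0.524, 0.288) 42 [525.2 286.9] [18.3 13.7] 0.0 z98 [0.0465 0.0515]
 hook 38 [-0.08870867  0.27275519] 0.5244692678139953
side x=0.0804*y+0.6016 0.0010193774964207143 0.03821684857575591 yaw deg -4.598811622653546
 roof along [-0.11652113 -0.11405119  0.08579853  0.08712502]
 tongue 375 [0.07974814 0.13779861] 0.045293826233370416 x off edges [-0.01664371 -0.00018287  0.01652405]
  orange 16 [-0.0899 -0.0806 -0.0755]
  yellow 64 [-0.0953 -0.0818 -0.0685]
 car (0.576, 0.222) 11 [577.6 225.6] [8.3 7.2] 84.5 z98 [0.0633 0.0668]
 car (0.576, 0.222) 11 [577.6 225.6] [8.3 7.2] 84.5 z98 [0.0633 0.0668]
 car (0.524, 0.288) 41 [523.5 287.5] [13.8  9.2] 0.8 z98 [0.0477 0.052 ]
 car (0.524, 0.288) 41 [523.5 287.5] [13.8  9.2] 0.8 z98 [0.0477 0.052 ]
 hook 85 [-0.09283411  0.2767968 ] 0.5215118521885571
```

Run:
```python
from h import *
from scipy.spatial.transform import Rotation as Ro
s=observe();q=s["tcp_rot"];R=Ro.from_quat(np.roll(q,-1)).as_matrix();print(np.round(R,3))
u=np.array([.083,.9966])
a=np.degrees(np.arctan2(R[1,0],R[0,0]));b=np.degrees(np.arctan2(u[1],u[0]));print("tool x heading",a,"want",b,"turn",(b-a+90)%180-90)
print(np.array([.578,.2225,.10])-s["eef_pos"], s["qpos"])
```

```text
[[ 0.275 -0.    -0.961]
 [ 0.961 -0.     0.275]
 [-0.    -1.     0.   ]]
tool x heading 74.02737010859532 want 85.23921305904375 turn 11.211842950448428
[ 0.39916714 -0.40240232 -0.13129268] [ 1.24542693e+00  4.80207664e-01  1.59629704e+00  1.70816312e-05
  1.06512077e+00 -4.66026861e-02]
```

```bash
python3 -m crank '[1,28,-28,0,0,0,1, 1,28,-28,0,0,0,1, 1,28,-28,0,0,0,1, 1,28,-28,0,0,0,1, 1,28,-28,0,0,0,1, 1,28,-28,0,0,0,1, 1,28,-28,0,0,0,1, 1,28,-28,0,0,0,1, 1,28,-28,0,0,0,1, 1,28,-28,0,0,0,1, 1,28,-28,0,0,0,1, 1,20,-20,0,0,0,0.2]' 30
```

```text
clock: 1.9
eef_pos: [0.5089, 0.2945, 0.2315]
tcp_rot: [-0.52, 0.521, 0.479, -0.479]
contact_force: [0.6, 1.0, -0.5]
opening: 0.0855
```

```bash
python3 -m crank '[1,27,-28,0,0,0,0, 1,27,-28,0,0,0,0, 1,17,-18,0,0,0,0, 1,0,0,-30,0,0,0, 1,0,0,-30,0,0,0, 1,0,0,-30,0,0,0, 1,0,0,-11,0,0,0, 1,0,0,0,0,0,0, 1,0,0,0,0,0,0, 1,0,0,0,0,0,0]'
python3 - <<'E'
from h import *
from scipy.spatial.transform import Rotation as Ro
s=observe();R=Ro.from_quat(np.roll(s["tcp_rot"],-1)).as_matrix();print(s["eef_pos"],np.degrees(np.arctan2(R[1,0],R[0,0])))
im,d=read_camera("side");W=cloud("side",d)
cv2.imwrite("pics/pre.png",cv2.resize(im[150:340,130:360],None,fx=3,fy=3,interpolation=2))
h=im.astype(int)
m=(h[...,2]>60)&(h[...,2]>2*h[...,1])&(np.hypot(W[...,0]-.578,W[...,1]-.225)<.035);p=W[m]
print(m.sum(),np.round(np.percentile(p,[2,50,98],axis=0),4))
E
```

```text
clock: 2.73
eef_pos: [0.5788, 0.2234, 0.132]
tcp_rot: [-0.52, 0.521, 0.48, -0.478]
contact_force: [-1.1, -0.2, 1.0]
opening: 0.0853
[0.5788418  0.22340016 0.13198754] 85.24414221141656
147 [[0.5674 0.2118 0.036 ]
 [0.5742 0.233  0.0632]
 [0.5866 0.2363 0.0656]]
```

View pics/pre.png

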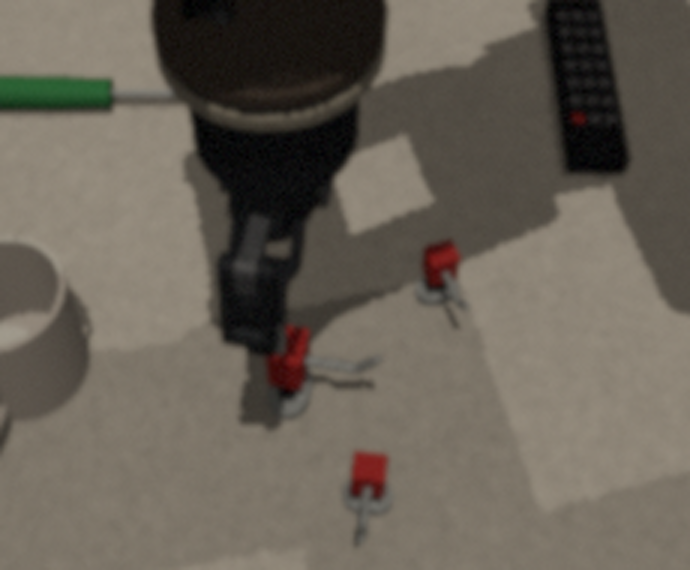

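```bash
python3 -m crank '[1,-1,0,-25,0,0,0, 1,0,0,-25,0,0,0, 1,0,0,-25,0,0,0, 1,0,0,-20,0,0,0, 1,0,0,-8,0,0,0, 1,0,0,0,0,0,0, 0,0,0,0,0,0,0, 0,0,0,0,0,0,0, 0,0,0,0,0,0,0, 0,0,0,0,0,0,0, 0,0,0,0,0,0,0, 0,0,0,0,0,0,0]' 40
```

```text
clock: 3.78
eef_pos: [0.5774, 0.2231, 0.0281]
tcp_rot: [-0.52, 0.521, 0.479, -0.478]
contact_force: [-1.4, -0.2, 8.8]
opening: 0.0252
```

```bash
python3 -m crank '[0,0,0,0,0,0,0, 0,0,0,0,0,0,0, 0,0,0,0,0,0,0, 0,0,0,20,0,0,0, 0,0,0,25,0,0,0, 0,0,0,25,0,0,0, 0,0,0,0,0,0,0, 0,0,0,0,0,0,0, 0,0,0,0,0,0,0]' 40
```

```text
clock: 4.53
eef_pos: [0.5765, 0.2228, 0.097]
tcp_rot: [0.52, -0.52, -0.479, 0.479]
contact_force: [0.1, -1.2, -2.2]
opening: 0.0252
```

```bash
python3 -m crank '[0,6,-28,2,0,0,0, 0,6,-28,2,0,0,0, 0,6,-28,2,0,0,0, 0,6,-28,0,0,0,0, 0,6,-28,0,0,0,0, 0,0,-10,0,0,0,0, 0,0,0,0,0,0,0, 0,0,0,0,0,0,0, 0,0,0,0,0,0,0, 0,0,0,0,0,0,0]' 40
python3 - <<'E'
from h import *
from scipy.spatial.transform import Rotation as Ro
s=observe();R=Ro.from_quat(np.roll(s["tcp_rot"],-1)).as_matrix();print(s["eef_pos"],np.degrees(np.arctan2(R[1,0],R[0,0])),s["contact_force"])
for n in("side","top"):
    im,d=read_camera(n);W=cloud(n,d);np.savez(n+"1.npz",W=W,im=im)
    x,y,z=W[...,0],W[...,1],W[...,2];h=im.astype(int)
    m=(h[...,2]>60)&(h[...,2]>2*h[...,1])&(np.hypot(x-s["eef_pos"][0],y-s["eef_pos"][1])<.05)&(z>.08);p=W[m]
    if len(p): print(n,"red",m.sum(),np.round(np.percentile(p,[2,50,98],axis=0),4))
    f=W[(np.hypot(x-s["eef_pos"][0],y-s["eef_pos"][1])<.035)&(z>.06)&(z<.095)&~m];
    if len(f): print(n,"foot?",len(f),np.round(np.percentile(f,[2,50,98],axis=0),4))
    hk=W[(x<.59)&(x>.53)&(abs(y-.08)<.03)&(z>.08)&(z<.13)]
    if len(hk)>5: print(n,"hook",len(hk),np.polyfit(hk[:,0],hk[:,1],1))
    c=im[120:300,150:330] if n=="side" else im[110:250,210:390]
    cv2.imwrite(f"pics/{n}1.png",cv2.resize(c,None,fx=3.2,fy=3.2,interpolation=2))
E
```

```text
clock: 5.37
eef_pos: [0.6064, 0.074, 0.1029]
tcp_rot: [0.52, -0.52, -0.479, 0.479]
contact_force: [-0.0, 0.2, -1.6]
opening: 0.0255
[0.60641151 0.07399912 0.10288573] 85.2873118251252 [-0.00833707  0.20921807 -1.60671239]
side foot? 121 [[0.5945 0.0606 0.0753]
 [0.6045 0.0857 0.0847]
 [0.6189 0.0941 0.0889]]
side hook 50 [-0.10438321  0.13847952]
```

View pics/side1.png

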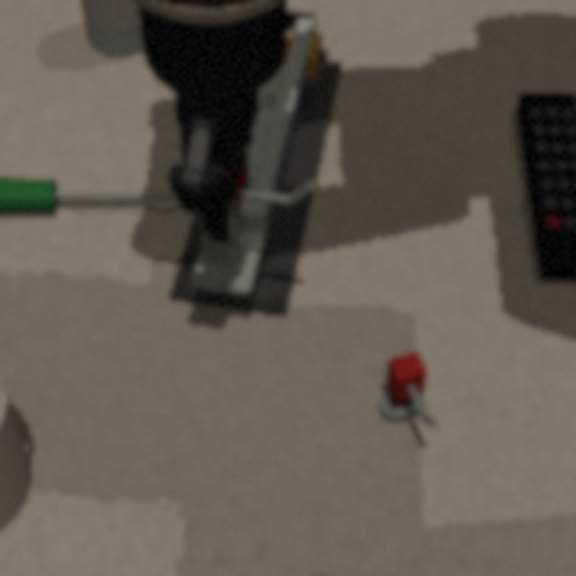

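Run:
```python
from h import *
W=np.load("side1.npz")["W"];x,y,z=W[...,0],W[...,1],W[...,2]
K,D,R,t=cal("side")
k=np.array([.0804,.6016])
c=x-np.polyval(k,y)
for lo,hi in((.068,.075),(.075,.08),(.08,.085),(.085,.09)):
    for yl in np.arange(.06,.1,.006):
        m=(z>lo)&(z<hi)&(abs(c)<.03)&(y>yl)&(y<=yl+.006)
        if m.sum()>3: print(lo,round(yl,3),m.sum(),np.round([c[m].min()*1e3,c[m].max()*1e3],1))
m=(abs(c)<.03)&(z>.038)&(z<.052)&(y>.04)&(y<.1)
for yl in np.arange(.045,.1,.008):
    q=m&(y>yl)&(y<=yl+.008)
    if q.sum()>3: print("tongue",round(yl,3),q.sum(),np.round([c[q].min()*1e3,c[q].max()*1e3],1))
```

```text
0.075 0.09 8 [-8.6  5.7]
0.08 0.06 6 [-11.4  -8.3]
0.08 0.072 5 [-13.2   8.2]
0.08 0.078 8 [-13.    9.4]
0.08 0.084 19 [-13.   10.4]
0.08 0.09 17 [-10.4   5.2]
0.085 0.072 5 [-13.   -9.1]
0.085 0.078 16 [-13.   11.8]
0.085 0.084 16 [-11.8  10.4]
0.085 0.09 9 [-8.6  4.9]
tongue 0.045 15 [-17.7  -8.3]
tongue 0.053 18 [-18.4  -7.2]
tongue 0.061 30 [-18.9  19.8]
tongue 0.069 54 [-18.8  18.9]
tongue 0.077 58 [-17.5  19.6]
tongue 0.085 54 [-18.5  18.5]
```

```bash
python3 -m crank '[0,1.2,0,-10,0,0,0, 0,0,0,-10,0,0,0, 0,0,0,-6,0,0,0, 0,0,0,0,0,0,0, 0,0,0,0,0,0,0, 0,0,0,0,0,0,0]' 
python3 -m crank '[0,0,0,-1,0,0,0, 0,0,0,-1,0,0,0, 0,0,0,0,0,0,0, 0,0,0,0,0,0,0]'
python3 -m crank '[0,0,0,-1,0,0,0, 0,0,0,0,0,0,0, 0,0,0,0,0,0,0]'
```

```text
clock: 5.97
eef_pos: [0.6081, 0.0729, 0.0772]
tcp_rot: [0.52, -0.52, -0.479, 0.479]
contact_force: [0.8, -0.4, -1.3]
opening: 0.0257
clock: 6.3
eef_pos: [0.6081, 0.0729, 0.0754]
tcp_rot: [-0.52, 0.52, 0.479, -0.479]
contact_force: [-0.6, -0.6, -1.2]
opening: 0.0256
clock: 6.55
eef_pos: [0.608, 0.0729, 0.0743]
tcp_rot: [0.52, -0.52, -0.479, 0.479]
contact_force: [0.1, 0.0, -1.4]
opening: 0.0253
```

```bash
python3 -m crank '[0,0,0,-0.6,0,0,0, 0,0,0,0,0,0,0, 0,0,0,0,0,0,0]' 
python3 -m crank '[0,0,0,-0.6,0,0,0, 0,0,0,0,0,0,0, 0,0,0,0,0,0,0]'
```

```text
clock: 6.8
eef_pos: [0.608, 0.0729, 0.0737]
tcp_rot: [0.52, -0.52, -0.479, 0.479]
contact_force: [0.3, -0.3, -1.1]
opening: 0.0255
clock: 7.05
eef_pos: [0.6081, 0.0729, 0.0732]
tcp_rot: [-0.52, 0.52, 0.479, -0.479]
contact_force: [-0.3, 0.5, 0.0]
opening: 0.0254
```

```bash
python3 -m crank '[0,-0.4,-5,0,0,0,0, 0,-0.4,-5,0,0,0,0, 0,-0.2,-3,0,0,0,0, 0,0,0,0,0,0,0, 0,0,0,0,0,0,0]' 
python3 -m crank '[0,-0.2,-2,0,0,0,0, 0,-0.2,-2,0,0,0,0, 0,-0.2,-2,0,0,0,0, 0,0,0,0,0,0,0]'
```

```text
clock: 7.47
eef_pos: [0.6071, 0.0593, 0.0732]
tcp_rot: [-0.52, 0.521, 0.479, -0.479]
contact_force: [-0.6, -3.7, 2.8]
opening: 0.0254
clock: 7.8
eef_pos: [0.6065, 0.0537, 0.0732]
tcp_rot: [-0.52, 0.52, 0.479, -0.479]
contact_force: [-0.2, -0.1, 2.9]
opening: 0.0253
```

```bash
python3 -m crank '[0,-0.2,-2,0.3,0,0,0, 0,-0.2,-2,0,0,0,0, 0,-0.1,-2,0,0,0,0, 0,0,0,0,0,0,0, 0,0,0,0,0,0,0]' 
python3 -m crank '[0,-0.2,-2,0,0,0,0, 0,-0.2,-2,0,0,0,0, 0,-0.1,-2,0,0,0,0, 0,0,0,0,0,0,0, 0,0,0,0,0,0,0]'
python3 -m crank '[0,-0.2,-2,0,0,0,0, 0,-0.2,-2,0,0,0,0, 0,-0.1,-2,0,0,0,0, 0,0,0,0,0,0,0, 0,0,0,0,0,0,0]'
```

```text
clock: 8.22
eef_pos: [0.6058, 0.0477, 0.0733]
tcp_rot: [0.52, -0.52, -0.479, 0.479]
contact_force: [-0.5, -0.2, -2.0]
opening: 0.0255
clock: 8.63
eef_pos: [0.6054, 0.0417, 0.0734]
tcp_rot: [0.52, -0.52, -0.479, 0.479]
contact_force: [0.7, -0.0, -1.2]
opening: 0.0256
clock: 9.05
eef_pos: [0.605, 0.0358, 0.0734]
tcp_rot: [-0.52, 0.52, 0.479, -0.479]
contact_force: [0.1, 0.3, -1.2]
opening: 0.0254
```

```bash
python3 -m crank '[0,-0.2,-2.5,0,0,0,0, 0,-0.2,-2.5,0,0,0,0, 0,-0.2,-2.5,0,0,0,0, 0,-0.2,-2.5,0,0,0,0, 0,0,0,0,0,0,0, 0,0,0,0,0,0,0]' 
python3 -m crank '[0,-0.2,-2.5,0,0,0,0, 0,-0.2,-2.5,0,0,0,0, 0,-0.2,-2.5,0,0,0,0, 0,-0.2,-2.5,0,0,0,0, 0,0,0,0,0,0,0, 0,0,0,0,0,0,0]'
python3 - <<'E'
from h import *
im,d=read_camera("side");W=cloud("side",d);np.savez("side2.npz",W=W,im=im)
cv2.imwrite("pics/side2.png",cv2.resize(im[100:260,150:330],None,fx=3.6,fy=3.6,interpolation=2))
E
```

```text
clock: 9.55
eef_pos: [0.6041, 0.0257, 0.0734]
tcp_rot: [0.52, -0.52, -0.479, 0.479]
contact_force: [-0.8, 0.6, -1.6]
opening: 0.0253
clock: 10.05
eef_pos: [0.6034, 0.0157, 0.0734]
tcp_rot: [-0.52, 0.52, 0.479, -0.479]
contact_force: [0.1, -0.7, -0.5]
opening: 0.0254
```

View pics/side2.png

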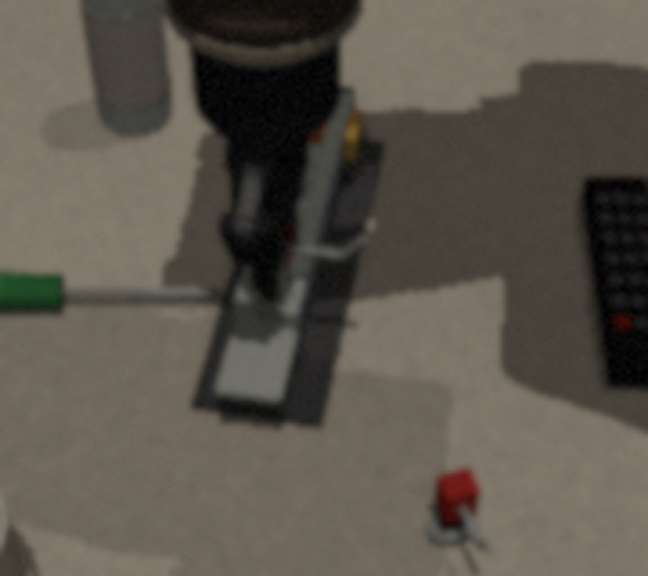

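```bash
for i in 1; do python3 -m crank '[0,-0.2,-3,0,0,0,0, 0,-0.3,-3,0,0,0,0, 0,-0.2,-3,0,0,0,0, 0,-0.3,-3,0,0,0,0, 0,-0.2,-3,0,0,0,0, 0,0,0,0,0,0,0]'; done
python3 -m crank '[0,-0.2,-3,0,0,0,0, 0,-0.3,-3,0,0,0,0, 0,-0.2,-3,0,0,0,0, 0,-0.3,-3,0,0,0,0, 0,-0.2,-3,0,0,0,0, 0,0,0,0,0,0,0]'
```

```text
clock: 10.6
eef_pos: [0.6021, 0.0002, 0.0734]
tcp_rot: [-0.52, 0.521, 0.479, -0.479]
contact_force: [0.6, -0.5, -1.3]
opening: 0.0257
clock: 11.1
eef_pos: [0.6009, -0.0147, 0.0734]
tcp_rot: [-0.52, 0.521, 0.479, -0.479]
contact_force: [0.1, -0.3, -1.8]
opening: 0.0256
```

```bash
python3 -m crank '[0,-0.2,-3,0,0,0,0, 0,-0.3,-3,0,0,0,0, 0,-0.2,-3,0,0,0,0, 0,-0.2,-3,0,0,0,0, 0,0,0,0,0,0,0]'
```

```text
clock: 11.52
eef_pos: [0.6, -0.0267, 0.0734]
tcp_rot: [-0.52, 0.52, 0.479, -0.479]
contact_force: [0.2, -0.4, -1.3]
opening: 0.0256
```

```bash
python3 -m crank '[0,-0.2,-2,0,0,0,0, 0,-0.2,-2,0,0,0,0, 0,-0.1,-2,0,0,0,0, 0,-0.2,-2,0,0,0,0, 0,-0.1,-1,0,0,0,0, 0,0,0,0,0,0,0]'
python3 -m crank '[0,-0.1,-1,0,0,0,0, 0,-0.1,-1,0,0,0,0, 0,-0.1,-1,0,0,0,0, 0,-0.1,-1,0,0,0,0, 0,-0.1,-1,0,0,0,0, 0,0,0,0,0,0,0]'
python3 -m crank '[0,-0.1,-1,0,0,0,0, 0,-0.1,-1,0,0,0,0, 0,-0.1,-1,0,0,0,0, 0,-0.1,-1,0,0,0,0, 0,-0.1,-1,0,0,0,0, 0,0,0,0,0,0,0]'
```

```text
clock: 12.02
eef_pos: [0.5992, -0.0353, 0.0734]
tcp_rot: [-0.52, 0.52, 0.479, -0.479]
contact_force: [0.5, -0.3, -1.9]
opening: 0.0253
clock: 12.52
eef_pos: [0.5988, -0.0403, 0.0734]
tcp_rot: [-0.52, 0.52, 0.479, -0.479]
contact_force: [0.2, 0.4, -1.5]
opening: 0.0254
clock: 13.02
eef_pos: [0.5982, -0.0453, 0.0734]
tcp_rot: [-0.52, 0.52, 0.479, -0.479]
contact_force: [0.2, -1.5, -1.3]
opening: 0.0255
```

```bash
python3 -m crank '[0,-0.1,-1,0,0,0,0, 0,-0.1,-1,0,0,0,0, 0,-0.1,-1,0,0,0,0, 0,-0.1,-1,0,0,0,0, 0,-0.1,-1,0,0,0,0, 0,0,0,0,0,0,0]'
python3 -m crank '[0,-0.1,-1,0,0,0,0, 0,-0.1,-1,0,0,0,0, 0,-0.1,-1,0,0,0,0, 0,0,0,0,0,0,0]'
```

```text
clock: 13.52
eef_pos: [0.5977, -0.0503, 0.0734]
tcp_rot: [-0.52, 0.52, 0.479, -0.479]
contact_force: [0.1, 0.2, -2.0]
opening: 0.0253
clock: 13.85
eef_pos: [0.5974, -0.0533, 0.0734]
tcp_rot: [-0.52, 0.52, 0.479, -0.479]
contact_force: [-0.1, -0.9, -1.0]
opening: 0.0258
```

```bash
python3 -m crank '[0,0,-1,0,0,0,0, 0,-0.1,-1,0,0,0,0, 0,0,-1,0,0,0,0, 0,0,0,0,0,0,0]'
python3 -m crank '[0,-0.1,-1,0,0,0,0, 0,0,-1,0,0,0,0, 0,-0.1,-1,0,0,0,0, 0,0,0,0,0,0,0]'
python3 -m crank '[0,-0.1,-1,0,0,0,0, 0,-0.1,-1,0,0,0,0, 0,-0.1,-1,0,0,0,0, 0,0,0,0,0,0,0]'
```

```text
clock: 14.18
eef_pos: [0.5973, -0.0563, 0.0734]
tcp_rot: [0.52, -0.52, -0.479, 0.479]
contact_force: [-0.6, 0.1, -1.0]
opening: 0.0254
clock: 14.52
eef_pos: [0.5972, -0.0592, 0.0734]
tcp_rot: [-0.52, 0.52, 0.479, -0.479]
contact_force: [-0.4, 1.1, -0.4]
opening: 0.0252
clock: 14.85
eef_pos: [0.5969, -0.0623, 0.0734]
tcp_rot: [-0.52, 0.52, 0.479, -0.479]
contact_force: [-0.5, 1.6, 0.6]
opening: 0.0258
```

```bash
python3 -m crank '[0,-0.1,-1,0,0,0,0, 0,-0.1,-1,0,0,0,0, 0,0,-1,0,0,0,0, 0,0,0,0,0,0,0]'
python3 -m crank '[0,-0.1,-1,0,0,0,0, 0,-0.1,-1,0,0,0,0, 0,0,-1,0,0,0,0, 0,0,0,0,0,0,0]'
```

```text
clock: 15.18
eef_pos: [0.5967, -0.0654, 0.0734]
tcp_rot: [-0.52, 0.52, 0.479, -0.479]
contact_force: [-0.2, -0.0, 0.4]
opening: 0.0256
clock: 15.52
eef_pos: [0.5965, -0.0683, 0.0734]
tcp_rot: [-0.52, 0.52, 0.479, -0.479]
contact_force: [0.0, 0.1, 0.6]
opening: 0.0254
```

```bash
python3 -m crank '[0,-0.1,-1.5,0,0,0,0, 0,-0.1,-1.5,0,0,0,0, 0,-0.2,-1.5,0,0,0,0, 0,-0.1,-1.5,0,0,0,0, 0,-0.1,-1,0,0,0,0, 0,0,0,0,0,0,0]'
python3 -m crank '[0,-0.1,-1.5,0,0,0,0, 0,-0.1,-1.5,0,0,0,0, 0,-0.1,-1.5,0,0,0,0, 0,-0.1,-1.5,0,0,0,0, 0,-0.1,-1,0,0,0,0, 0,0,0,0,0,0,0]'
```

```text
clock: 16.02
eef_pos: [0.5958, -0.0754, 0.0734]
tcp_rot: [-0.52, 0.52, 0.479, -0.479]
contact_force: [-0.2, -0.5, 1.0]
opening: 0.0254
clock: 16.52
eef_pos: [0.5954, -0.0824, 0.0734]
tcp_rot: [-0.52, 0.52, 0.479, -0.479]
contact_force: [0.1, -1.0, 0.6]
opening: 0.0253
```

```bash
python3 -m crank '[0,-0.1,-1,0,0,0,0, 0,-0.1,-1,0,0,0,0, 0,-0.1,-1,0,0,0,0, 0,0,0,0,0,0,0]'
python3 -m crank '[0,-0.1,-1,0,0,0,0, 0,-0.1,-1,0,0,0,0, 0,0,0,0,0,0,0]'
python3 -m crank '[0,-0.1,-1,0,0,0,0, 0,-0.1,-1,0,0,0,0, 0,0,0,0,0,0,0]'
```

```text
clock: 16.85
eef_pos: [0.595, -0.0853, 0.0734]
tcp_rot: [-0.52, 0.52, 0.479, -0.479]
contact_force: [0.9, -0.4, -0.1]
opening: 0.0254
clock: 17.1
eef_pos: [0.5948, -0.0873, 0.0734]
tcp_rot: [-0.52, 0.52, 0.479, -0.479]
contact_force: [0.2, -0.5, 1.0]
opening: 0.0255
clock: 17.35
eef_pos: [0.5946, -0.0893, 0.0734]
tcp_rot: [0.52, -0.52, -0.479, 0.479]
contact_force: [0.8, 0.5, 0.0]
opening: 0.0254
```

```bash
python3 -m crank '[0,-0.1,-1,0,0,0,0, 0,0,-1,0,0,0,0, 0,0,0,0,0,0,0]'
python3 -m crank '[0,-0.1,-1,0,0,0,0, 0,0,-1,0,0,0,0, 0,0,0,0,0,0,0]'
```

```text
clock: 17.6
eef_pos: [0.5946, -0.0913, 0.0734]
tcp_rot: [-0.52, 0.52, 0.479, -0.479]
contact_force: [-0.3, 0.6, -0.1]
opening: 0.0257
clock: 17.85
eef_pos: [0.5944, -0.0933, 0.0734]
tcp_rot: [-0.52, 0.52, 0.479, -0.479]
contact_force: [-0.1, 0.3, 1.1]
opening: 0.0256
```

```bash
python3 -m crank '[0,-0.1,-1,0,0,0,0, 0,0,0,0,0,0,0, 0,0,0,0,0,0,0]'
python3 -m crank '[0,-0.1,-1,0,0,0,0, 0,0,0,0,0,0,0, 0,0,0,0,0,0,0]'
```

```text
clock: 18.1
eef_pos: [0.5944, -0.0942, 0.0734]
tcp_rot: [-0.52, 0.52, 0.479, -0.479]
contact_force: [-0.4, -0.4, 0.4]
opening: 0.0252
clock: 18.35
eef_pos: [0.5942, -0.0952, 0.0734]
tcp_rot: [-0.52, 0.52, 0.479, -0.479]
contact_force: [-0.3, 0.0, 0.4]
opening: 0.0261
```

```bash
python3 -m crank '[0,-0.1,-1,0,0,0,0, 0,0,0,0,0,0,0, 0,0,0,0,0,0,0]'
python3 -m crank '[0,-0.1,-1,0,0,0,0, 0,0,0,0,0,0,0, 0,0,0,0,0,0,0]'
python3 -m crank '[0,-0.1,-1,0,0,0,0, 0,0,0,0,0,0,0, 0,0,0,0,0,0,0]'
```

```text
clock: 18.6
eef_pos: [0.5942, -0.0962, 0.0734]
tcp_rot: [-0.52, 0.52, 0.479, -0.479]
contact_force: [0.9, 0.2, 0.2]
opening: 0.0253
clock: 18.85
eef_pos: [0.5941, -0.0972, 0.0734]
tcp_rot: [-0.52, 0.52, 0.479, -0.479]
contact_force: [-0.9, 0.5, 1.8]
opening: 0.0257
clock: 19.1
eef_pos: [0.594, -0.0982, 0.0734]
tcp_rot: [-0.52, 0.52, 0.479, -0.479]
contact_force: [-0.4, 0.7, 1.4]
opening: 0.0255
```

```bash
python3 -m crank '[0,-0.1,-1,0,0,0,0, 0,0,0,0,0,0,0, 0,0,0,0,0,0,0]'
python3 -m crank '[0,-0.1,-1,0,0,0,0, 0,0,0,0,0,0,0, 0,0,0,0,0,0,0]'
```

```text
clock: 19.35
eef_pos: [0.5938, -0.0992, 0.0734]
tcp_rot: [-0.52, 0.52, 0.479, -0.479]
contact_force: [0.8, 0.7, 0.5]
opening: 0.0255
clock: 19.6
eef_pos: [0.5938, -0.1002, 0.0734]
tcp_rot: [-0.52, 0.52, 0.479, -0.479]
contact_force: [-0.6, 0.2, 0.7]
opening: 0.0252
```

```bash
python3 -m crank '[0,-0.1,-1,0,0,0,0, 0,0,0,0,0,0,0, 0,0,0,0,0,0,0]'
python3 -m crank '[0,-0.1,-1,0,0,0,0, 0,0,0,0,0,0,0, 0,0,0,0,0,0,0]'
```

```text
clock: 19.85
eef_pos: [0.5937, -0.1012, 0.0734]
tcp_rot: [-0.52, 0.52, 0.479, -0.479]
contact_force: [-0.1, 0.4, -0.2]
opening: 0.0253
clock: 20.1
eef_pos: [0.5936, -0.1022, 0.0734]
tcp_rot: [-0.52, 0.52, 0.479, -0.479]
contact_force: [-0.3, 0.8, 0.2]
opening: 0.0256
```

```bash
python3 -m crank '[0,-0.1,-1,0,0,0,0, 0,0,0,0,0,0,0, 0,0,0,0,0,0,0]'
python3 -m crank '[0,-0.1,-1,0,0,0,0, 0,0,0,0,0,0,0, 0,0,0,0,0,0,0]'
```

```text
clock: 20.35
eef_pos: [0.5935, -0.1032, 0.0734]
tcp_rot: [-0.52, 0.52, 0.479, -0.479]
contact_force: [-0.7, 1.3, 0.9]
opening: 0.0254
clock: 20.6
eef_pos: [0.5934, -0.104, 0.0734]
tcp_rot: [0.52, -0.52, -0.479, 0.479]
contact_force: [0.3, 2.7, 0.1]
opening: 0.0253
```

```bash
python3 -m crank '[0,-0.1,-1,0,0,0,0, 0,0,0,0,0,0,0, 0,0,0,0,0,0,0, 0,0,0,0,0,0,0]'
python3 -m crank '[0,-0.1,-1,0,0,0,0, 0,0,0,0,0,0,0, 0,0,0,0,0,0,0, 0,0,0,0,0,0,0]'
```

```text
clock: 20.93
eef_pos: [0.5933, -0.1051, 0.0734]
tcp_rot: [0.52, -0.52, -0.479, 0.479]
contact_force: [-0.1, 2.8, 0.6]
opening: 0.0254
clock: 21.27
eef_pos: [0.5932, -0.1064, 0.0734]
tcp_rot: [-0.52, 0.52, 0.479, -0.479]
contact_force: [0.4, -0.8, -0.8]
opening: 0.0255
```

```bash
python3 -m crank '[0,-0.1,-0.7,0,0,0,0, 0,0,0,0,0,0,0, 0,0,0,0,0,0,0, 0,0,0,0,0,0,0]'
```

```text
clock: 21.6
eef_pos: [0.5931, -0.1067, 0.0734]
tcp_rot: [0.52, -0.52, -0.479, 0.479]
contact_force: [0.9, 1.3, -0.9]
opening: 0.0251
```

```bash
python3 -m crank '[0,-0.1,-0.7,0,0,0,0, 0,0,0,0,0,0,0, 0,0,0,0,0,0,0, 0,0,0,0,0,0,0]'
```

```text
clock: 21.93
eef_pos: [0.593, -0.1075, 0.0734]
tcp_rot: [-0.52, 0.52, 0.479, -0.479]
contact_force: [1.3, 2.0, -0.9]
opening: 0.0255
```

```bash
python3 -m crank '[0,0,0,0,0,0,0]'; python3 -m crank '[0,0,0,0,0,0,0]'; python3 -m crank '[0,0,0,0,0,0,0]'
```

```text
clock: 22.02
eef_pos: [0.593, -0.1075, 0.0734]
tcp_rot: [-0.52, 0.52, 0.479, -0.479]
contact_force: [1.1, 2.7, -1.1]
opening: 0.0255
clock: 22.1
eef_pos: [0.593, -0.1075, 0.0734]
tcp_rot: [-0.52, 0.52, 0.479, -0.479]
contact_force: [1.4, 1.4, -1.7]
opening: 0.0254
clock: 22.18
eef_pos: [0.593, -0.1075, 0.0734]
tcp_rot: [-0.52, 0.52, 0.479, -0.479]
contact_force: [1.0, 3.3, -1.3]
opening: 0.0255
```

```bash
python3 -m crank '[0,0.1,0.7,0,0,0,0, 0,0,0,0,0,0,0, 0,0,0,0,0,0,0]'; python3 -m crank '[0,0,0.5,0,0,0,0, 0,0,0,0,0,0,0, 0,0,0,0,0,0,0]';  python3 -m crank '[0,0.1,0.5,0,0,0,0, 0,0,0,0,0,0,0, 0,0,0,0,0,0,0]'
```

```text
clock: 22.43
eef_pos: [0.5931, -0.1068, 0.0734]
tcp_rot: [-0.52, 0.52, 0.479, -0.479]
contact_force: [1.1, 2.5, -2.4]
opening: 0.0255
clock: 22.68
eef_pos: [0.5931, -0.1065, 0.0734]
tcp_rot: [-0.52, 0.52, 0.479, -0.479]
contact_force: [1.9, -0.1, -1.8]
opening: 0.0255
clock: 22.93
eef_pos: [0.5931, -0.1062, 0.0734]
tcp_rot: [-0.52, 0.52, 0.479, -0.479]
contact_force: [0.7, -5.2, -2.0]
opening: 0.0253
```

```bash
python3 -m crank '[0,-0.1,-0.6,0,0,0,0, 0,0,0,0,0,0,0, 1,0,0,0,0,0,0, 1,0,0,0,0,0,0, 1,0,0,0,0,0,0, 1,0,0,0,0,0,0, 1,0,0,0,0,0,0, 1,0,0,0,0,0,0]'
python3 -m crank '[1,0,0,20,0,0,0, 1,0,0,25,0,0,0, 1,0,0,30,0,0,0, 1,0,0,30,0,0,0, 1,0,0,30,0,0,0, 1,0,0,0,0,0,0, 1,0,0,0,0,0,0]'
```

```text
clock: 23.6
eef_pos: [0.593, -0.1064, 0.0734]
tcp_rot: [0.52, -0.52, -0.479, 0.479]
contact_force: [0.7, 0.1, -0.6]
opening: 0.0849
clock: 24.18
eef_pos: [0.5941, -0.1066, 0.2102]
tcp_rot: [-0.519, 0.521, 0.479, -0.478]
contact_force: [-0.3, 1.4, -1.0]
opening: 0.0852
```

```bash
python3 -m crank '[1,0,30,10,0,0,0, 1,0,30,10,0,0,0, 1,0,30,10,0,0,0, 1,0,30,10,0,0,0, 1,0,30,10,0,0,0, 1,0,30,0,0,0,0, 1,0,30,0,0,0,0, 1,0,30,0,0,0,0, 1,0,30,0,0,0,0, 1,0,0,0,0,0,0]'
python3 - <<'E'
from h import *
for n in("top","side"):
    im,d=read_camera(n);W=cloud(n,d);x,y,z=W[...,0],W[...,1],W[...,2];h=im.astype(int)
    m=(h[...,2]>60)&(h[...,2]>2*h[...,1])&(abs(x-.593)<.04)&(abs(y+.105)<.05)&(z>.07);p=W[m]
    if len(p): print(n,"red",m.sum(),np.round(np.percentile(p,[2,50,98],axis=0),4))
    for l in("mug","can","remote","screwdriver"):
        for r in regions_of(l,n)[:1]: print(n,l,round(r["confidence"],2),np.round(r["pixel"]))
    c=im[90:260,240:400] if n=="top" else im[70:240,140:320]
    cv2.imwrite(f"pics/{n}3.png",cv2.resize(c,None,fx=3.3,fy=3.3,interpolation=2))
a=cv2.imread("pics/top3.png");b=cv2.imread("pics/side3.png")[:561]
o=np.hstack([a,b]);cv2.imwrite("pics/fin.png",cv2.resize(o,(800,int(o.shape[0]*800/o.shape[1]))))
E
```

```text
clock: 25.02
eef_pos: [0.5923, 0.1681, 0.2569]
tcp_rot: [0.52, -0.519, -0.479, 0.48]
contact_force: [0.2, -0.2, 0.4]
opening: 0.0853
top red 109 [[ 0.584  -0.1164  0.085 ]
 [ 0.5934 -0.1035  0.1078]
 [ 0.6059 -0.0917  0.1115]]
top can 0.81 [352. 117.]
top remote 0.76 [301. 259.]
top screwdriver 0.92 [278. 103.]
side red 144 [[ 0.5832 -0.1139  0.0813]
 [ 0.5925 -0.0947  0.1058]
 [ 0.6033 -0.0915  0.111 ]]
side mug 0.68 [132. 259.]
side can 0.64 [181. 108.]
side remote 0.76 [322. 177.]
side screwdriver 0.84 [150. 178.]
```

View pics/fin.png

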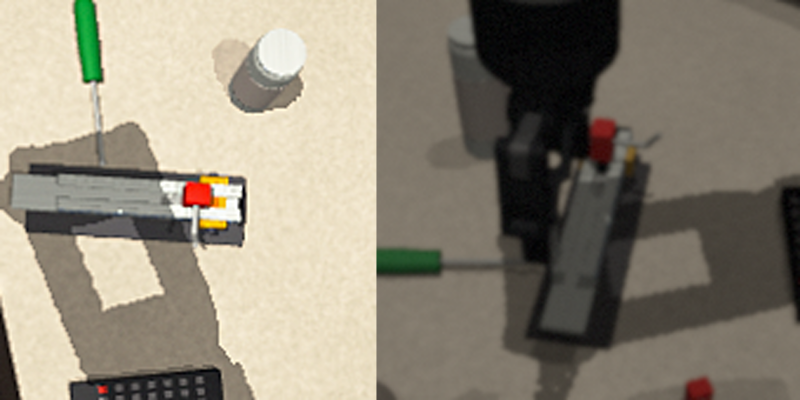

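Run:
```python
from h import *
A=np.load("top0.npz");n=8
ims=[];Ds=[]
for i in range(n):
    im,d=read_camera("top");Ds.append(cloud("top",d));ims.append(im)
W1=np.nanmedian(Ds,0);W0=A["W"]
k=(.0860,.6035)
for nm,W in(("start",W0),("now",W1)):
    print(nm)
    x,y,z=W[...,0],W[...,1],W[...,2];c=x-np.polyval(k,y)
    for y0 in np.arange(-.094,-.03,.004):
        m=(abs(c)<.004)&(abs(y-y0)<.002)
        if m.sum(): print(round(y0,3),m.sum(),np.round(np.nanmedian(z[m]),4),end=" | ")
    print()
S=[x[165:190,295:335] for x in(A["im"],np.mean(ims,0).astype(np.uint8))]
cv2.imwrite("pics/cmp.png",cv2.resize(np.vstack([cv2.convertScaleAbs(s,alpha=200/np.percentile(s,95)) for s in S]),None,fx=11,fy=11,interpolation=0))
```

```text
start
-0.094 6 0.0447 | -0.09 5 0.0431 | -0.086 4 0.0473 | -0.082 3 0.0488 | -0.078 6 0.0479 | -0.074 5 0.0439 | -0.07 4 0.0449 | -0.066 6 0.0438 | -0.062 3 0.0441 | -0.058 6 0.0451 | -0.054 3 0.0425 | -0.05 5 0.0435 | -0.046 3 0.0434 | -0.042 6 0.0452 | -0.038 5 0.0436 | -0.034 4 0.0448 | 
now
-0.094 8 0.1044 | -0.09 11 0.0545 | -0.086 7 0.0528 | -0.082 3 0.0482 | -0.078 6 0.0462 | -0.074 6 0.0446 | -0.07 3 0.044 | -0.066 6 0.0435 | -0.062 3 0.0443 | -0.058 6 0.0443 | -0.054 3 0.0442 | -0.05 6 0.0445 | -0.046 3 0.0442 | -0.042 6 0.0444 | -0.038 6 0.0444 | -0.034 3 0.0436 |
```

View pics/cmp.png

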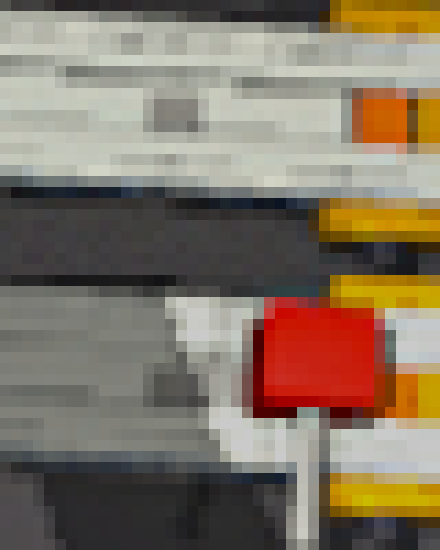

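```bash
python3 -c "
from station import *
print(hand_in())"
```

```text
the job is handed in; nothing more can be done
None
```

The largest red carrier is in the rail, behind the spring latch and against the plunger. I handed the job in at about 26 s on the robot clock; `hand_in()` gives no verdict.

**What I did:** I gripped the carrier along y, set its foot on the loading tongue, then slid it through the mouth and along the channel in small steps. The readings I took between steps showed no more than about 3 N of push along the rail. The foot met the latch at about y = -0.058 and the plunger at about y = -0.103. I pushed about 4.5 mm past plunger contact, let go and backed off.

**Checks that agreed:**
- **Latch lock:** the upward force from the latch disappeared as the tail passed. A gentle pull back was then stopped firmly at 5.2 N.
- **Latch height:** after release, the top camera's depth put the latch at 48 mm, close to 49 mm at the start and clearly above the 44 mm channel floor. It stands just behind the foot's tail.
- **Carrier:** it stands upright at the stop.
- **Robot:** the arm is clear of everything.

**Checks that were less clear:**
- **Carrier position:** the cameras put the grip 2 to 3 mm nearer the mouth than the arm's position did at lock. That is about the calibration error, and the latch height supports it being locked.
- **Other objects:** the can, remote and mug were detected within about 5 pixels of their starting places, the mug in the side view only. The screwdriver's top-view detection shifted 7 pixels, but it moved only 2 in the side view and looks unmoved in the pictures.

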